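# Make up two shaft repair kits at the spare-parts counter

### The job

Make up two repair kits from the stock on the counter. Kit for the 30 mm shaft, in the wooden slotted tray: the large bearing in the larger cell, the flanged bush in the smaller cell, and the spacer plate on edge in the narrow slot between the partitions, pushed fully down. Kit for the 20 mm shaft, in the plain bin: the small bearing and the clevis pin; set every part down the way up it stands now, resting on the floor of its container, and leave the plain sleeve, the gear wheel and the hexagon nut where they are.

Things in the scene. Friction and masses are not known exactly. Their poses are not given: they have to be found in the camera images.
- large_bearing: Large steel ball bearing lying flat: 62 mm outside, 30 mm bore, 16 mm high, dark seal between the rings, 0.2 kg. Its origin is the centre of its underside, z up its axis.
- small_bearing: Small steel ball bearing lying flat: 42 mm outside, 20 mm bore, 12 mm high, dark seal between the rings, 0.07 kg. Its origin is the centre of its underside, z up its axis.
- flanged_bush: Bronze bush standing on its flange: body 38 mm outside with a 30 mm bore, flange 52 mm across and 6 mm thick at the foot, 45 mm high in all, 0.2 kg. Its origin is the centre of its underside, z up its axis.
- clevis_pin: Steel clevis pin standing on its head: round shank 20 mm, head 30 mm across and 6 mm thick at the foot, 60 mm high in all, 0.17 kg. Its origin is the centre of its underside, z up its axis.
- spacer_plate: Thick steel spacer plate standing on its long edge: 70 mm long (its x), 16 mm thick (its y), 55 mm high (z), two bolt holes through its face, 0.47 kg. Its origin is the centre of its underside.
- slotted_tray: Wooden kit tray, fixed, 252 (its x) by 136 mm (its y), origin under its centre. Floor 6 mm thick; walls 8 mm thick, tops at 35 mm. Two 6 mm partitions across it, tops at 28 mm, leave three bays 120 mm wide in y: larger cell, 116 mm long, centred at x = -60 mm; slot, 24 mm wide, at x = +16 mm; smaller cell, 84 mm long, at x = +76 mm, a blank card on its outer end.
- plain_bin: Fibreboard kit bin without partitions, fast on the counter, 206 mm long (its x) by 136 mm wide (its y). Origin: centre of its underside. Floor 5 mm thick, walls 6 mm thick; inside 194 by 124 mm; wall tops 45 mm above the counter, 33 mm at its lower end (-x).
- plain_sleeve: Not wanted in either kit: plain bronze sleeve without a flange, 38 mm outside, 30 mm bore, 45 mm high, standing. Its origin is the centre of its underside, z up its axis.
- gear_wheel: Not wanted in either kit: dark steel gear wheel lying flat, 59 mm across its teeth, 20 mm high, with a 32 mm hub up to 30 mm. Its origin is the centre of its underside, z up its axis.
- hex_nut: Not wanted in either kit: large steel hexagon nut lying flat, 46 mm across flats, 24 mm high, 27 mm bore. Its origin is the centre of its underside, z up its axis.

How it is judged:
By the outcome, as a careful person would: the job done as asked, in the order asked, and still so for the second after the job is handed in, with the robot touching nothing.
It also fails if it takes over 109 s, if anything falls off the work surface, if the arm or the gripper's body presses on something with over 40 N, if the wrist force passes 120 N, or if a joint passes its speed limit or range.

### The arm

A 7-joint arm with a two-finger parallel gripper is mounted at the origin on the work surface. World frame = base frame: x ahead of the robot, y to its left, z up, the work surface at z = 0. Lengths are in m, angles in rad, forces in N, time in s.
With the tool pointing down it reaches from about 0.4 to 0.85 m from the base axis. Payload 6.9 kg.
Tool frame: the origin (TCP) lies between the finger pads; the fingertips stand 19 mm ahead of it and the grasp point (between the pads) is the TCP; x points along the fingers, z is the direction in which the jaws open and shut, and the axes are right-handed (so a half turn about x gives the same grasp; the last joint's range is limited). The gripper opens to 85 mm and grips with 20 to 120 N. Pads are 22 mm wide; open, the fingers measure 114 mm over their backs; the gripper's body (76 mm by 85 mm) begins 54 mm behind the grasp point. The pads swing forward as they close: fully open they stand 13 mm farther back than shut.
Start: joints at [-1.185, 0.507, -0.238, 1.5, 0.126, 1.149, -0.155], TCP at [0.173, 0.601, 0.25] pointing down, gripper open.
Joint ranges: [-3.08, 3.08], [-0.24, 2.05], [-1.43, 1.35], [0, 2.5], [-1.52, 4.66], [0.17, 1.96], [-2.89, 2.89]. Speed limits (rad/s): [2.39, 2.39, 3.14, 3.14, 3.14, 3.14, 3.14].

### API

Orientations are given as a rotation vector (axis times angle).
In Python, from plant import readout, camera, get_calibration, workorder gives the robot as it stands.
- The arm moves only by the tool send_rows, never from a script. Its argument "increments" is a list that holds one entry, the list of rows, each a list of 6 numbers: the shift along the tool's x, y, z in mm, then the turn, a rotation vector about the tool's x, y, z in rad. In form: [[[x, y, z, rx, ry, rz], ...]]. A call has 1 to 10 rows; each row shifts and turns the commanded pose from where the row before left it, along the tool's axes as they then stand; what a row does not reach is not made up. A row lasts 1/8 s, in which the tool goes at most 62.5 mm and 10.7 degrees, less where a joint would pass 70% of its speed; a pose out of reach is approached as far as the arm can. A call with a gripper value outside its range is refused whole. "gripper" is the opening, from 0 (shut) to 1 (fully open), set as the call begins (left out, the last holds). The fingers move at their own pace and stop on an object; the grip force is fixed at half the most. Time passes only in rows, so rows that do not move let the fingers close. It gives the time, the measured TCP pose, the force and the opening at its end, in the units of the state.
- readout.observe(): the state, without advancing time (a new reading comes with each control period).
- camera(name): name is "scene" or "top" or "wrist"; returns (picture, depth): 384x512x3 uint8, blue, green, red; 384x512 float32, m along the optical axis (not along the pixel's ray), 0 where there is no reading.
- get_calibration(name): a dict with "fx", "fy", "cx", "cy" (pixels), "position" and "rotation" of the camera in the world; the wrist camera has in their place "hand_eye" (4x4, takes a point from camera to tool coordinates, whose origin is the TCP and whose axes are the tool frame's). Camera axes: x right, y up, looking along -z (the intrinsics and any distortion apply to the point x, -y, -z); pixel columns grow to the right and rows downward; lengths in m; the calibration is good to about 2 mm. A picture is of the moment at which its call begins: read the wrist's pose just before it. get_calibration takes no time and is no camera call.
- workorder.job_done(): hands the job in, once; it reports no verdict.
The state is a dict: "time": time; "qpos": joint angles; "dq": joint speeds; "joint_torque": joint torques, N m; "position": TCP position; "ee_rot": TCP orientation; "contact_force": force on the tool from outside, world axes, zero at the start; "torque": the same for the moment, N m; "width": opening from 0.0 (shut) to 1.0 (fully open).
Only numpy, scipy, OpenCV 4.12 (cv2) and the standard library are available. Lean on these libraries where they do the work, as an engineer would, in place of code of your own. Each camera call takes 0.05 s, during which the arm holds its last target.

## Working session

There is one attempt and no reset: what is moved stays moved. The work goes in short steps, Python scripts to look and compute and a tool call to move; the robot and the scene stay as the last step left them, time stands still between calls to the robot, and variables do not carry over. Pictures are saved under pics/ and viewed, and the job is handed in when it is done.

Besides the shell and the picture viewer there is one more tool, called after "Call:" by a JSON object that holds its "name" and its "arguments", one argument or row to a line. send_rows: Moves the arm, as the interface text tells. Its arguments: {"type":"object","properties":{"increments":{"type":"array","items":{"type":"array","items":{"type":"array","items":{"type":"number"}}}},"gripper":{"type":"number"}},"required":["increments"]}

```bash
ls; mkdir -p pics; python3 - <<'E'
from plant import readout, camera, get_calibration
import cv2, numpy as np
print(readout.observe())
for n in ["scene","top","wrist"]:
    print(n,get_calibration(n))
for n in ["scene","top"]:
    p,d=camera(n); cv2.imwrite(f"pics/{n}0.png",p); np.save(f"pics/{n}0.npy",d)
    print(d.min(),d.max())
E
```

```text
pics
{'time': 0.0, 'qpos': array([-1.1855038 ,  0.50835223, -0.23752181,  1.50114449,  0.1256671 ,
        1.14892155, -0.15478988]), 'dq': array([ 7.03359494e-04,  6.02661366e-04,  2.61281419e-05,  4.51667768e-04,
       -1.60463777e-03, -7.26505646e-04, -1.12914395e-03]), 'joint_torque': array([ 1.77709051e-03, -6.20603800e+01, -2.18558438e+00, -2.49653953e+01,
        1.27699421e-02,  1.20547161e-02, -2.97630754e-05]), 'position': array([0.17253164, 0.60021103, 0.24941658]), 'ee_rot': array([-1.00180903,  1.33016312,  0.999956  ]), 'contact_force': array([-0.31189694,  0.15803086, -0.14744649]), 'torque': array([0.0293936 , 0.01826858, 0.04730303]), 'width': 0.9996412837019935}
scene {'fx': 462.25102163586746, 'fy': 462.25102163586746, 'cx': 247.70636954108326, 'cy': 190.84872429891732, 'position': array([ 1.18931957, -0.42727296,  0.63437052]), 'rotation': array([0.8325359 , 0.4303573 , 0.90277758])}
top {'fx': 370.22416962329663, 'fy': 370.22416962329663, 'cx': 256.0476000197168, 'cy': 196.95308902358624, 'position': array([4.45188348e-01, 4.60853001e-04, 8.62297093e-01]), 'rotation': array([ 0.0863993 , -0.12103336, -1.55338535])}
wrist {'fx': 312.4959238613458, 'fy': 312.4959238613458, 'cx': 246.75926497861147, 'cy': 187.46523431707897, 'hand_eye': array([[ 7.43686282e-05,  2.87089549e-01, -9.57903745e-01,
        -1.23908088e-01],
       [ 3.51688993e-04,  9.57903681e-01,  2.87089557e-01,
         7.28214574e-02],
       [ 9.99999935e-01, -3.58234660e-04, -2.97282516e-05,
        -6.17525068e-04],
       [ 0.00000000e+00,  0.00000000e+00,  0.00000000e+00,
         1.00000000e+00]])}
0.0 3.7899356
0.0 1.7797831
```

View pics/scene0.png

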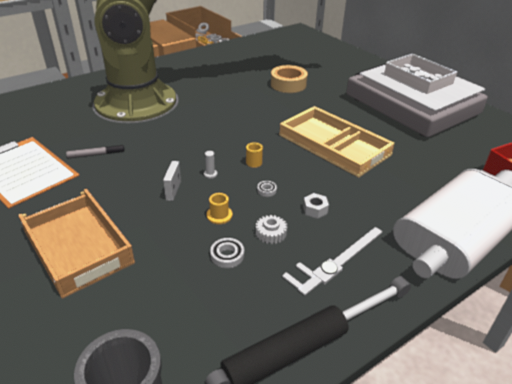

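View pics/top0.png

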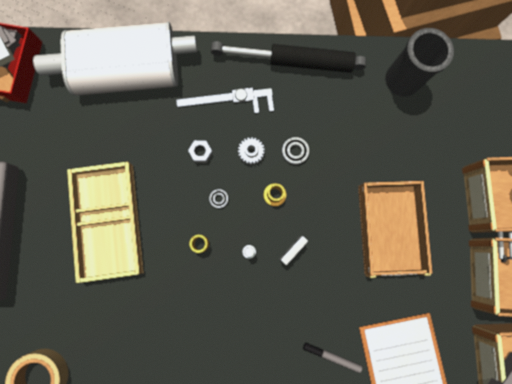

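```bash
cat > h.py <<'E'
import numpy as np, cv2
from scipy.spatial.transform import Rotation as R
from plant import readout, camera, get_calibration
def cam(name, st=None):
    c=get_calibration(name)
    if name=="wrist":
        T=np.eye(4); T[:3,:3]=R.from_rotvec(st['ee_rot']).as_matrix(); T[:3,3]=st['position']
        M=T@np.array(c['hand_eye']); return c,M[:3,:3],M[:3,3]
    return c,R.from_rotvec(c['rotation']).as_matrix(),np.array(c['position'])
def proj(C,P):
    c,Rm,t=C; p=(np.atleast_2d(P)-t)@Rm; z=-p[:,2]
    return np.c_[c['fx']*p[:,0]/z+c['cx'], -c['fy']*p[:,1]/z+c['cy']]
def rays(C,uv):
    c,Rm,t=C; uv=np.atleast_2d(uv).astype(float)
    return np.c_[(uv[:,0]-c['cx'])/c['fx'],-(uv[:,1]-c['cy'])/c['fy'],-np.ones(len(uv))]@Rm.T
def onplane(C,uv,z):
    d=rays(C,uv); t=C[2]; return t+d*((z-t[2])/d[:,2])[:,None]
def cloud(C,d):
    h,w=d.shape; v,u=np.mgrid[:h,:w]; r=rays(C,np.c_[u.ravel(),v.ravel()])
    P=C[2]+r*d.ravel()[:,None]; P[d.ravel()<=0]=np.nan; return P.reshape(h,w,3)
E
python3 - <<'E'
from h import *
C=cam("top"); d=np.load("pics/top0.npy"); P=cloud(C,d); im=cv2.imread("pics/top0.png")
Z=P[...,2]; print("table z", np.nanmedian(Z[100:300,150:350]), np.nanmedian(Z[300:340,150:250]),np.nanmedian(Z[200:280,20:60]),np.nanmedian(Z[200:280,330:355]))
m=(Z>0.006)&(Z<0.12); m=m.astype(np.uint8)
n,l,s,c=cv2.connectedComponentsWithStats(m)
for i in range(1,n):
    if s[i,4]>60:
        k=l==i; q=P[k]
        print(c[i].round(1),s[i], "z95 %.3f"%np.nanpercentile(q[:,2],97),"xy",np.nanmean(q,0)[:2].round(4),"min",np.nanpercentile(q,2,0)[:2].round(3),"max",np.nanpercentile(q,98,0)[:2].round(3))
cv2.imwrite("pics/topz.png",cv2.resize(im[130:300,50:450],(800,340),interpolation=cv2.INTER_CUBIC))
s=cv2.imread("pics/scene0.png"); cv2.imwrite("pics/scenez.png",cv2.resize(s[100:290,10:410],(800,380),interpolation=cv2.INTER_CUBIC))
E
```

```text
table z 0.00023009092317471946 0.00015942004952052002 0.0009901513533152606 -0.00039493015577252155
[94.5 58.4] [    0    21   198    81 10542] z95 0.078 xy [0.8637 0.3557] min [0.786 0.156] max [0.941 0.575]
[428.4  51.4] [413  37  32  29 688] z95 0.118 xy [ 0.8866 -0.4006] min [ 0.854 -0.417] max [ 0.901 -0.366]
[301.   56.3] [ 211   41  156   31 2368] z95 0.049 xy [ 0.8936 -0.119 ] min [ 0.87  -0.266] max [0.92  0.085]
[405.2  76.2] [ 386   47   49   48 1105] z95 0.116 xy [ 0.8357 -0.3543] min [ 0.817 -0.399] max [ 0.88  -0.333]
[245.7  95. ] [219  88  54  24 396] z95 0.014 xy [0.8067 0.0105] min [ 0.773 -0.048] max [0.824 0.07 ]
[197.2  99.9] [177  95  42  11 162] z95 0.009 xy [0.7923 0.1269] min [0.779 0.08 ] max [0.804 0.173]
[251.4 150.1] [239 137  26  27 477] z95 0.031 xy [ 0.6673 -0.005 ] min [ 0.641 -0.032] max [0.695 0.022]
[295.4 149.7] [283 137  26  27 441] z95 0.018 xy [ 0.672  -0.1089] min [ 0.643 -0.137] max [ 0.7   -0.081]
[200.3 150.3] [189 140  23  22 299] z95 0.026 xy [0.6643 0.1133] min [0.642 0.091] max [0.688 0.137]
[491.3 232.5] [ 464  157   48  159 6091] z95 
[... 536 characters left out ...]
5 0.015 xy [0.5553 0.0687] min [0.536 0.05 ] max [0.575 0.087]
[198.8 242.9] [190 235  19  17 153] z95 0.047 xy [0.4509 0.1077] min [0.433 0.089] max [0.468 0.125]
[293.3 249.3] [280 236  28  28 301] z95 0.057 xy [ 0.4398 -0.0995] min [ 0.413 -0.125] max [ 0.467 -0.075]
[249.1 250.5] [243 245  13  12 100] z95 0.062 xy [ 0.4358 -0.0034] min [ 0.425 -0.015] max [0.448 0.008]
[494.5 352.8] [ 474  324   38   60 2018] z95 0.083 xy [ 0.2278 -0.5286] min [ 0.167 -0.575] max [ 0.279 -0.513]
[332.4 356.7] [304 342  59  30 466] z95 0.018 xy [ 0.207  -0.1902] min [ 0.181 -0.251] max [ 0.233 -0.13 ]
[ 39.1 366.4] [   6  349   62   35 1201] z95 0.043 xy [0.1887 0.4345] min [0.153 0.387] max [0.217 0.491]
```

View pics/topz.png

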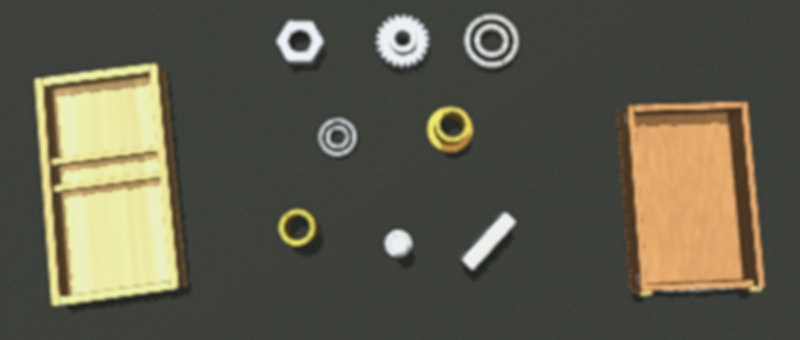

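View pics/scenez.png

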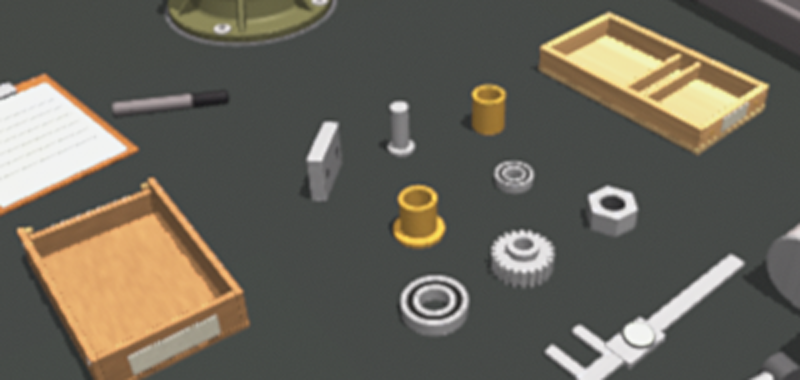

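```bash
python3 - <<'E'
from h import *
st=readout.observe(); print(R.from_rotvec(st['ee_rot']).as_matrix().round(3))
C=cam("top"); d=np.load("pics/top0.npy"); P=cloud(C,d)
def pts(x,y,r,z0,z1):
    k=(np.hypot(P[...,0]-x,P[...,1]-y)<r)&(P[...,2]>z0)&(P[...,2]<z1); return P[k],k
# round things: top edge outline -> enclosing circle on plane at top
for n,x,y,r,z,h,D in [("large",.672,-.109,.05,.010,.016,62),("small",.555,.069,.04,.007,.012,42),("bush",.563,-.058,.04,.036,.045,38),("pin",.4358,-.0034,.03,.045,.060,20),("gear",.667,-.005,.05,.012,.02,59),("nut",.664,.113,.05,.016,.024,46),("sleeve",.451,.108,.04,.036,.045,38)]:
    q,k=pts(x,y,r,z,.09)
    cs,_=cv2.findContours(k.astype(np.uint8),cv2.RETR_EXTERNAL,cv2.CHAIN_APPROX_NONE)
    c=max(cs,key=len)[:,0,:]; w=onplane(C,c,h)[:,:2].astype(np.float32)*1000
    e=cv2.minEnclosingCircle(w); el=cv2.fitEllipse(w)
    print(n,"circ",np.round(e[0],1),"D",round(2*e[1],1),"ell",np.round(el[0],1),np.round(el[1],1),"exp",D,"ztop",np.nanpercentile(q[:,2],60).round(4))
q,k=pts(.44,-.1,.06,.045,.08)
cs,_=cv2.findContours(k.astype(np.uint8),cv2.RETR_EXTERNAL,cv2.CHAIN_APPROX_NONE)
w=onplane(C,max(cs,key=len)[:,0,:],.055)[:,:2].astype(np.float32)*1000
print("plate",cv2.minAreaRect(w))
for n,x,y,z0,h in [("tray",.4986,.32,.030,.035),("bin",.49,-.333,.028,.045)]:
    q,k=pts(x,y,.17,z0,.06)
    n_,l,s,_=cv2.connectedComponentsWithStats(k.astype(np.uint8)); b=(l==1+np.argmax(s[1:,4]))
    w=(P[b][:,:2]*1000).astype(np.float32); r=cv2.minAreaRect(w); print(n,r); print(cv2.boxPoints(r).round(1).tolist())
E
```

```text
[[-0.    -0.961  0.276]
 [-0.002  0.276  0.961]
 [-1.    -0.    -0.002]]
large circ [ 672.1 -108.7] D 62.8 ell [ 672. -109.] [59.7 61.2] exp 62 ztop 0.0157
small circ [555.4  68.7] D 42.0 ell [555.4  68.6] [39.6 40.4] exp 42 ztop 0.0118
bush circ [567.1 -61.6] D 38.5 ell [566.8 -61.5] [36.  36.9] exp 38 ztop 0.0452
pin circ [435.   -3.1] D 19.0 ell [434.9  -3.4] [17.5 18. ] exp 20 ztop 0.0604
gear circ [668.7  -5.3] D 61.9 ell [668.6  -5.2] [56.8 57.3] exp 59 ztop 0.0212
nut circ [664.6 114. ] D 53.1 ell [664.8 113.7] [47.2 49.3] exp 46 ztop 0.0246
sleeve circ [451.4 107.3] D 38.2 ell [451.1 107.2] [35.6 37.2] exp 38 ztop 0.0452
plate ((439.39935302734375, -100.73988342285156), (16.738962173461914, 69.38187408447266), 47.6413459777832)
tray ((498.8689270019531, 321.5968017578125), (252.8835906982422, 137.46055603027344), 8.467585563659668)
[[363.70001220703125, 371.0], [383.8999938964844, 235.0], [634.0999755859375, 272.20001220703125], [613.7999877929688, 408.20001220703125]]
bin ((491.04290771484375, -332.7439880371094), (209.62893676757812, 138.03897094726562), 2.656050443649292)
[[383.1000061035156, -268.70001220703125], [389.5, -406.5], [598.9000244140625, -396.79998779296875], [592.5, -258.8999938964844]]
```

Call:
{"name": "send_rows", "arguments": {
  "increments": [
    [[0,0,0,-0.142,0,0],[0,0,0,-0.142,0,0],[0,0,0,-0.142,0,0],[0,-24,-48,0,0,0],[0,-24,-48,0,0,0],[0,-24,-48,0,0,0],[0,-24,-48,0,0,0],[0,-24,-48,0,0,0],[0,-24,-48,0,0,0],[0,-24,-48,0,0,0]]
  ]
}}

```text
time: 1.35
position: [0.3885, 0.2911, 0.2502]
ee_rot: [-1.316, 1.137, 1.316]
contact_force: [0.7, 0.2, 0.1]
width: 0.996
```

```bash
cat > go.py <<'E'
import sys
from h import *
def go(x,y,z,jaw=None):
    """remaining move: turn about tool x (deg world yaw of jaw axis mod 180), then shift in tool frame after turn"""
    st=readout.observe(); M=R.from_rotvec(st['ee_rot']).as_matrix()
    j=np.degrees(np.arctan2(M[1,2],M[0,2])); print("t %.2f"%st['time'],"pos",(st['position']*1000).round(1),"jaw %.2f"%j,"toolx",M[:,0].round(4),"F",st['contact_force'].round(1),"w %.3f"%st['width'],"q7 %.2f"%st['qpos'][6])
    t=0
    if jaw is not None:
        dlt=(jaw-j+90)%180-90; t=-np.radians(dlt); M=M@R.from_rotvec([t,0,0]).as_matrix()
    print("turn %.3f"%t,"shift",(M.T@(np.array([x,y,z])-st['position']*1000)).round(1))
if __name__=="__main__": go(*map(float,sys.argv[1:]))
E
python3 go.py 672 -109 150 98.5
```

```text
t 1.35 pos [388.5 291.1 250.2] jaw 98.38 toolx [-1.e-04 -2.e-04 -1.e+00] F [0.7 0.2 0.1] w 0.996 q7 0.91
turn -0.002 shift [ 100.2 -221.3 -437.6]
```

Call:
{"name": "send_rows", "arguments": {
  "increments": [
    [[8,-24.5,-48.5,0,0,0],[8,-24.5,-48.5,0,0,0],[8,-24.5,-48.5,0,0,0],[8,-24.5,-48.5,0,0,0],[8,-24.5,-48.5,0,0,0],[8,-24.5,-48.5,0,0,0],[8,-24.5,-48.5,0,0,0],[8,-24.5,-48.5,0,0,0],[8,-24.5,-48.5,0,0,0],[8,0,0,0,0,0]]
  ]
}}

```text
time: 2.6
position: [0.6702, -0.1129, 0.1685]
ee_rot: [-1.313, 1.143, 1.311]
contact_force: [0.2, -0.0, 0.1]
width: 1.002
```

```bash
python3 go.py 672 -109 16 98.5; python3 - <<'E'
from h import *
st=readout.observe(); p,d=camera("wrist"); C=cam("wrist",st); P=cloud(C,d)
for X in [(.672,-.109,.016),(.6687,-.0053,.03)]: print(proj(C,X).round(1))
for x,y,z0,z1,h in [(.672,-.109,.008,.03,.016)]:
    k=(np.hypot(P[...,0]-x,P[...,1]-y)<.05)&(P[...,2]>z0)&(P[...,2]<z1)
    cs,_=cv2.findContours(k.astype(np.uint8),cv2.RETR_EXTERNAL,cv2.CHAIN_APPROX_NONE)
    w=onplane(C,max(cs,key=len)[:,0,:],h)[:,:2].astype(np.float32)*1000
    print(cv2.minEnclosingCircle(w),cv2.fitEllipse(w),np.nanpercentile(P[k][:,2],[50,90]))
cv2.imwrite("pics/w1.png",p)
E
```

```text
t 2.60 pos [ 670.2 -112.9  168.5] jaw 97.98 toolx [-8.0e-04 -2.9e-03 -1.0e+00] F [ 0.2 -0.   0.1] w 1.002 q7 1.74
turn -0.009 shift [152.5  -2.5   4. ]
[[251.9 179.9]]
[[368.9 196.3]]
((669.3983764648438, -112.21875762939453), 31.462324142456055) ((669.4404907226562, -112.00904846191406), (60.82670211791992, 62.0503044128418), 97.8675537109375) [0.01576955 0.01685844]
```

View pics/w1.png

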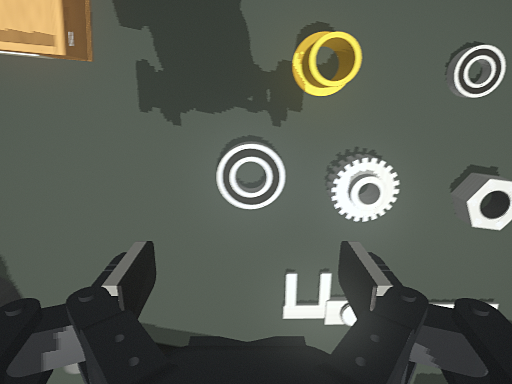

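```bash
cat > wm.py <<'E'
import sys
from h import *
def circ(C,P,x,y,z0,z1,h,rad=.05):
    k=(np.hypot(P[...,0]-x,P[...,1]-y)<rad)&(P[...,2]>z0)&(P[...,2]<z1)
    cs,_=cv2.findContours(k.astype(np.uint8),cv2.RETR_EXTERNAL,cv2.CHAIN_APPROX_NONE)
    w=onplane(C,max(cs,key=len)[:,0,:],h)[:,:2].astype(np.float32)*1000
    e=cv2.minEnclosingCircle(w); print("circ",np.round(e[0],1),"D",round(2*e[1],1),"z",np.nanpercentile(P[k][:,2],[50,90]).round(4))
def wrist(fn=None):
    st=readout.observe(); p,d=camera("wrist"); C=cam("wrist",st); 
    if fn: cv2.imwrite(fn,p)
    return p,C,cloud(C,d)
E
python3 - <<'E'
from wm import *
p,C,P=wrist(); print(readout.observe()['position'],C[2])
circ(C,P,.672,-.109,.008,.03,.016)
circ(C,P,.567,-.061,.038,.06,.045,.035)
print("table",np.nanmedian(P[220:240,180:300,2]),np.nanmedian(P[300:,450:,2]),np.nanmedian(P[60:110,180:250,2]))
E
```

```text
[ 0.66849945 -0.10708594  0.1682958 ] [ 0.596999   -0.12045537  0.2916154 ]
circ [ 669.2 -111.8] D 62.9 z [0.0157 0.0168]
circ [565.3 -65. ] D 39.2 z [0.0451 0.0461]
table 0.00027116330719645365 0.2186042950518004 0.0003157579873757088
```

```bash
python3 - <<'E'
from wm import *
for i in range(4):
    s=readout.observe(); print(s['time'],s['position'],s['ee_rot'],s['qpos'].round(4)); camera("wrist")
E
```

```text
2.7 [ 0.66849945 -0.10708594  0.1682958 ] [-1.31286407  1.13855229  1.31842768] [ 0.2167  0.6525 -0.1675  1.457   0.1165  1.0452  1.7402]
2.75 [ 0.66867113 -0.1058175   0.16929377] [-1.31445718  1.13658831  1.31897167] [ 0.2156  0.6511 -0.1684  1.457   0.1163  1.0457  1.7402]
2.8 [ 0.66897027 -0.1052746   0.17006181] [-1.31588598  1.13537164  1.31862985] [ 0.215   0.6501 -0.1686  1.4567  0.1164  1.0457  1.7403]
2.85 [ 0.66918328 -0.10516469  0.17058776] [-1.31682761  1.13481192  1.31810079] [ 0.2146  0.6495 -0.1686  1.4564  0.1165  1.0458  1.7404]
```

```bash
python3 - <<'E'
from wm import *
p,C,P=wrist()
circ(C,P,.672,-.109,.008,.03,.016)
circ(C,P,.567,-.061,.038,.06,.045,.035)
E
python3 go.py 671 -110 16 98.5
```

```text
circ [ 669.3 -111.8] D 62.8 z [0.0158 0.0169]
circ [565.2 -64.8] D 38.9 z [0.045  0.0461]
t 2.95 pos [ 669.5 -105.5  171.1] jaw 98.49 toolx [ 8.e-04  3.e-04 -1.e+00] F [-0.1 -0.1  0.1] w 0.992 q7 1.74
turn -0.000 shift [155.1  -0.7  -4.7]
```

Call:
{"name": "send_rows", "arguments": {
  "increments": [
    [[40,0,-4.7,0,0,0],[40,-0.7,0,0,0,0],[35,0,0,0,0,0],[25,0,0,0,0,0],[11,0,0,0,0,0],[3,0,0,0,0,0],[0,0,0,0,0,0]]
  ]
}}

```text
time: 3.82
position: [0.6715, -0.1114, 0.0174]
ee_rot: [-1.317, 1.136, 1.315]
contact_force: [0.4, 0.0, 0.4]
width: 1.0
```

Call:
{"name": "send_rows", "arguments": {
  "increments": [
    [[0,0,0,0,0,0],[0,0,0,0,0,0],[0,0,0,0,0,0],[0,0,0,0,0,0],[0,0,0,0,0,0],[0,0,0,0,0,0]]
  ],
  "gripper": 0
}}

```text
time: 4.58
position: [0.6716, -0.1117, 0.0179]
ee_rot: [-1.317, 1.135, 1.314]
contact_force: [-0.6, -0.4, 5.6]
width: 0.697
```

```bash
python3 go.py 671 -110 16 98.5;python3 - <<'E'
from wm import *
p,C,P=wrist("pics/w2.png")
E
```

```text
t 4.58 pos [ 671.6 -111.7   17.9] jaw 98.36 toolx [ 2.1e-03 -4.0e-04 -1.0e+00] F [-0.6 -0.4  5.6] w 0.697 q7 1.72
turn -0.002 shift [1.9 0.4 1.8]
```

View pics/w2.png

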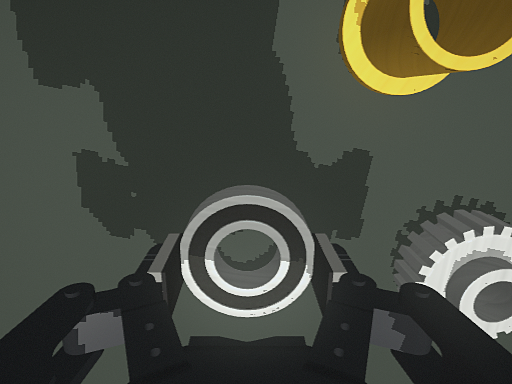

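Call:
{"name": "send_rows", "arguments": {
  "increments": [
    [[-5,0,0,0,0,0],[-20,0,0,0,0,0],[-40,0,0,0,0,0],[-40,0,0,0,0,0],[-20,0,0,0,0,0],[-10,0,0,0,0,0],[0,0,0,0,0,0]]
  ]
}}

```text
time: 5.5
position: [0.671, -0.1116, 0.1522]
ee_rot: [-1.317, 1.136, 1.315]
contact_force: [0.2, -0.4, -1.4]
width: 0.694
```

```bash
python3 go.py 439.5 312.8 152 98.5
```

```text
t 5.50 pos [ 671.  -111.6  152.2] jaw 98.37 toolx [ 1.1e-03 -3.0e-04 -1.0e+00] F [ 0.2 -0.4 -1.4] w 0.694 q7 1.74
turn -0.002 shift [-2.000e-01  1.663e+02  4.540e+02]
```

Call:
{"name": "send_rows", "arguments": {
  "increments": [
    [[0,11,30,0,0,0],[0,18.3,50,0,0,0],[0,18.3,50,0,0,0],[0,18.3,50,0,0,0],[0,18.3,50,0,0,0],[0,18.3,50,0,0,0],[0,18.3,50,0,0,0],[0,18.3,50,0,0,0],[0,16.4,45,0,0,0],[0,10.8,29,0,0,0]]
  ]
}}

```text
time: 6.75
position: [0.438, 0.3155, 0.1503]
ee_rot: [-1.317, 1.137, 1.32]
contact_force: [0.6, 0.1, -1.8]
width: 0.702
```

Call:
{"name": "send_rows", "arguments": {
  "increments": [
    [[0,0,0,0,0,0],[0,0,0,0,0,0],[0,0,0,0,0,0]]
  ]
}}

```text
time: 7.12
position: [0.4408, 0.312, 0.1509]
ee_rot: [-1.315, 1.139, 1.314]
contact_force: [0.5, 0.7, -1.5]
width: 0.701
```

```bash
python3 go.py 439.5 312.8 24 98.5; python3 - <<'E'
from wm import *
p,C,P=wrist("pics/w3.png"); np.save("pics/w3P.npy",P)
ct=np.array([.4989,.3216]);a=np.radians(8.47);ux=np.array([np.cos(a),np.sin(a)]);uy=np.array([-ux[1],ux[0]])
for n,(x,y) in {"c++":(.126,.068),"c+-":(.126,-.068),"c-+":(-.126,.068),"c--":(-.126,-.068)}.items():
    q=ct+x*ux+y*uy; print(n,proj(C,[*q,.035]).round(0))
for x in (1,4,7,25,28,31):
    q=np.array([[*(ct+x/1000*ux+y*uy),.028] for y in (-.05,.05)]); print(x,proj(C,q).round(0).tolist())
E
```

```text
t 7.12 pos [440.8 312.  150.9] jaw 98.26 toolx [-4.0e-04 -1.1e-03 -1.0e+00] F [ 0.5  0.7 -1.5] w 0.701 q7 0.94
turn -0.004 shift [126.9   1.1   1.1]
c++ [[319. 371.]]
c+- [[179. 371.]]
c-+ [[341. 102.]]
c-- [[157. 103.]]
1 [[192.0, 252.0], [306.0, 252.0]]
4 [[192.0, 255.0], [306.0, 255.0]]
7 [[192.0, 258.0], [306.0, 258.0]]
25 [[193.0, 276.0], [305.0, 276.0]]
28 [[194.0, 279.0], [304.0, 279.0]]
31 [[194.0, 282.0], [304.0, 282.0]]
```

View pics/w3.png

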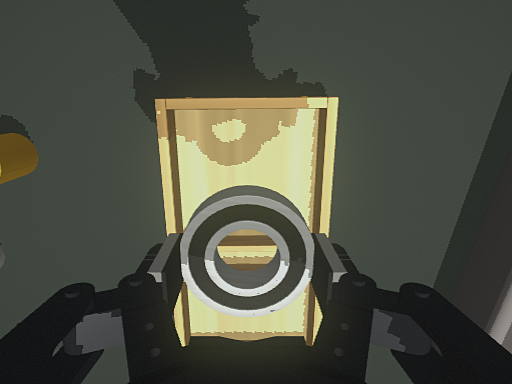

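Call:
{"name": "send_rows", "arguments": {
  "increments": [
    [[30,1.1,1.1,0,0,0],[40,0,0,0,0,0],[30,0,0,0,0,0],[15,0,0,0,0,0],[8,0,0,0,0,0],[2.5,0,0,0,0,0],[0,0,0,0,0,0],[0,0,0,0,0,0]]
  ]
}}

```text
time: 8.18
position: [0.4393, 0.3146, 0.0265]
ee_rot: [-1.316, 1.135, 1.316]
contact_force: [-0.6, -0.2, -1.7]
width: 0.7
```

Call:
{"name": "send_rows", "arguments": {
  "increments": [
    [[1.5,0,0,0,0,0],[1,0,0,0,0,0],[0,0,0,0,0,0]]
  ]
}}

```text
time: 8.55
position: [0.4391, 0.3144, 0.0239]
ee_rot: [-1.316, 1.136, 1.316]
contact_force: [-0.4, -0.7, 4.8]
width: 0.697
```

Call:
{"name": "send_rows", "arguments": {
  "increments": [
    [[0,0,0,0,0,0],[0,0,0,0,0,0],[0,0,0,0,0,0]]
  ],
  "gripper": 0.86
}}

```text
time: 8.93
position: [0.439, 0.3143, 0.0232]
ee_rot: [-1.316, 1.136, 1.316]
contact_force: [-0.7, -0.1, 0.3]
width: 0.861
```

Call:
{"name": "send_rows", "arguments": {
  "increments": [
    [[-10,0,0,0,0,0],[-30,0,0,0,0,0],[-40,0,0,0,0,0],[-40,0,0,0,0,0],[-20,0,0,0,0,0],[0,0,0,0,0,0],[0,0,0,0,0,0]]
  ]
}}

```text
time: 9.8
position: [0.4386, 0.314, 0.1628]
ee_rot: [-1.316, 1.137, 1.316]
contact_force: [-0.3, -0.3, -1.0]
width: 0.86
```

```bash
python3 go.py 566 -63 120 98.5; python3 - <<'E'
from wm import *
p,C,P=wrist("pics/w4.png"); np.save("pics/w4P.npy",P)
circ(C,P,.4395,.3128,.015,.03,.022,.045)
E
```

```text
t 9.80 pos [438.6 314.  162.8] jaw 98.38 toolx [-6.e-04 -6.e-04 -1.e+00] F [-0.3 -0.3 -1. ] w 0.860 q7 0.94
turn -0.002 shift [  42.9  -70.3 -391.7]
circ [437.2 313. ] D 62.7 z [0.0218 0.0228]
```

View pics/w4.png

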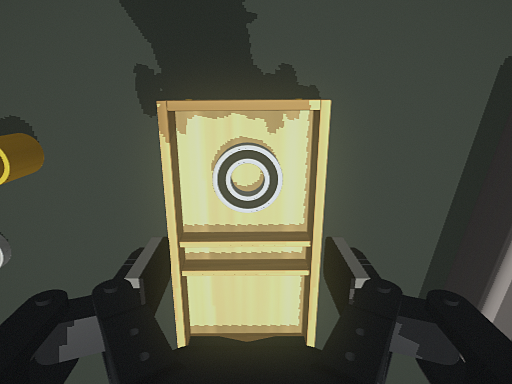

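```bash
python3 - <<'E'
from h import *
P=np.load("pics/w4P.npy")
a=np.radians(8.47);ux=np.array([np.cos(a),np.sin(a)]);uy=np.array([-ux[1],ux[0]])
L=(P[...,:2]-np.array([.4989,.3216]))@np.c_[ux,uy]
Z=P[...,2]
for y in (-40,-20,0,20,40):
    k=(np.abs(L[...,1]*1000-y)<6)&(Z>.0255)&(Z<.0305)&(L[...,0]>-.03)&(L[...,0]<.06)
    x=np.sort(L[k][:,0]*1000); print(y,len(x), x.min().round(1),x.max().round(1), "low",x[x<16].mean().round(1),"high",x[x>16].mean().round(1), Z[k].mean().round(4))
for x in (-90,-60,-30):
    k=(np.abs(L[...,0]*1000-x)<8)&(Z>.031)&(Z<.04)&(np.abs(L[...,1])<.1)
    y=L[k][:,1]*1000; print(x,"walls",np.percentile(y,[1,99]).round(1),y[y<0].mean().round(1),y[y>0].mean().round(1))
k=(np.abs(L[...,1])<.05)&(Z>.031)&(Z<.04)&(L[...,0]<-.1); x=L[k][:,0]*1000; print("end",np.percentile(x,[1,50,99]).round(1))
E
```

```text
-40 169 -5.9 30.1 low -3.4 high 26.7 0.028
-20 175 -6.0 30.0 low -3.4 high 26.6 0.028
0 181 -6.1 30.2 low -3.5 high 26.6 0.0279
20 171 -6.3 30.3 low -3.5 high 26.6 0.0279
40 181 -6.5 30.1 low -3.5 high 26.5 0.028
-90 walls [-69.5  65.5] -65.3 61.4
-60 walls [-69.4  65.8] -65.2 61.6
-30 walls [-69.2  65.9] -65.2 61.8
end [-129.4 -125.6 -121.8]
```

Call:
{"name": "send_rows", "arguments": {
  "increments": [
    [[0,-4,-24,0,0,0],[0,-9,-50,0,0,0],[0,-9,-50,0,0,0],[0,-9,-50,0,0,0],[0,-9,-50,0,0,0],[4,-9,-50,0,0,0],[8,-9,-50,0,0,0],[10,-8,-45,0,0,0],[10,-4,-23,0,0,0],[10,0,0,0,0,0]]
  ]
}}

```text
time: 11.1
position: [0.565, -0.0646, 0.1198]
ee_rot: [-1.313, 1.139, 1.315]
contact_force: [-0.2, -0.7, 0.4]
width: 0.863
```

Call:
{"name": "send_rows", "arguments": {
  "increments": [
    [[0,0,0,0,0,0],[0,0,0,0,0,0]]
  ]
}}

```text
time: 11.35
position: [0.5652, -0.0612, 0.1214]
ee_rot: [-1.317, 1.134, 1.319]
contact_force: [-0.3, 0.6, -0.4]
width: 0.861
```

```bash
python3 go.py 566 -63.5 27 98.5; python3 - <<'E'
from wm import *
p,C,P=wrist()
circ(C,P,.567,-.061,.038,.06,.045,.035)
E
```

```text
t 11.35 pos [565.2 -61.2 121.4] jaw 98.54 toolx [-1.e-04  9.e-04 -1.e+00] F [-0.3  0.6 -0.4] w 0.861 q7 1.67
turn 0.001 shift [94.4 -0.5 -2.5]
circ [563.9 -64.5] D 39.8 z [0.045 0.046]
```

Call:
{"name": "send_rows", "arguments": {
  "increments": [
    [[30,0,-2.5,0,0,0],[35,0,0,0,0,0],[18,0,0,0,0,0],[8,0,0,0,0,0],[3,0,0,0,0,0],[0,0,0,0,0,0]]
  ]
}}

```text
time: 12.15
position: [0.5661, -0.0656, 0.028]
ee_rot: [-1.317, 1.136, 1.315]
contact_force: [-0.4, 0.5, -0.2]
width: 0.858
```

Call:
{"name": "send_rows", "arguments": {
  "increments": [
    [[0,0,0,0,0,0],[0,0,0,0,0,0],[0,0,0,0,0,0],[0,0,0,0,0,0],[0,0,0,0,0,0],[0,0,0,0,0,0]]
  ],
  "gripper": 0
}}

```text
time: 12.9
position: [0.5661, -0.0657, 0.0281]
ee_rot: [-1.317, 1.136, 1.315]
contact_force: [-1.8, -0.6, 4.5]
width: 0.429
```

```bash
python3 go.py 574 332.5 160 98.5
```

```text
t 12.90 pos [566.1 -65.7  28.1] jaw 98.38 toolx [ 0.0011 -0.     -1.    ] F [-1.8 -0.6  4.5] w 0.429 q7 1.65
turn -0.002 shift [-131.9  -66.9  392.6]
```

Call:
{"name": "send_rows", "arguments": {
  "increments": [
    [[-5,0,0,0,0,0],[-20,0,0,0,0,0],[-40,0,0,0,0,0],[-40,0,0,0,0,0],[-20,-4,22,0,0,0],[-7,-8,47,0,0,0],[0,-8,47,0,0,0],[0,-8,47,0,0,0],[0,-8,47,0,0,0],[0,-8,47,0,0,0]]
  ]
}}

```text
time: 14.15
position: [0.5715, 0.1961, 0.1594]
ee_rot: [-1.316, 1.137, 1.316]
contact_force: [0.6, 0.0, -1.7]
width: 0.432
```

Call:
{"name": "send_rows", "arguments": {
  "increments": [
    [[0,-8,47,0,0,0],[0,-8,47,0,0,0],[0,-5,30,0,0,0],[0,-2,12,0,0,0],[0,0,0,0,0,0],[0,0,0,0,0,0]]
  ]
}}

```text
time: 14.9
position: [0.5753, 0.3304, 0.1593]
ee_rot: [-1.316, 1.139, 1.314]
contact_force: [0.1, -0.4, -1.9]
width: 0.43
```

```bash
python3 go.py 573 332 35 98.5; python3 - <<'E'
from wm import *
p,C,P=wrist("pics/w5.png")
E
```

```text
t 14.90 pos [575.3 330.4 159.3] jaw 98.24 toolx [ 1.0e-04 -1.7e-03 -1.0e+00] F [ 0.1 -0.4 -1.9] w 0.430 q7 1.06
turn -0.004 shift [124.2   2.    2.1]
```

View pics/w5.png

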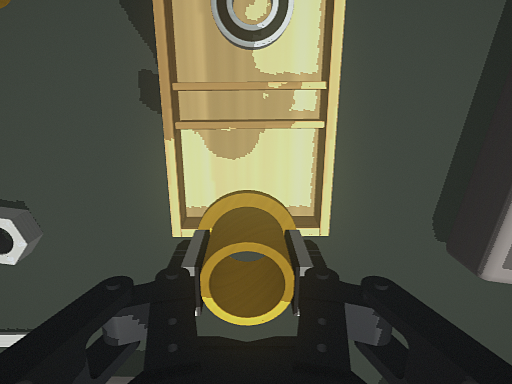

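Call:
{"name": "send_rows", "arguments": {
  "increments": [
    [[30,1,1,0,0,0],[40,1,1,0,0,0],[30,0,0,0,0,0],[14,0,0,0,0,0],[8,0,0,0,0,0],[2,0,0,0,0,0],[0,0,0,0,0,0],[0,0,0,0,0,0]]
  ]
}}

```text
time: 15.95
position: [0.5729, 0.3348, 0.0362]
ee_rot: [-1.316, 1.135, 1.315]
contact_force: [0.1, -0.2, -2.3]
width: 0.431
```

Call:
{"name": "send_rows", "arguments": {
  "increments": [
    [[1.5,0,0,0,0,0],[1,0,0,0,0,0],[0,0,0,0,0,0]]
  ]
}}

```text
time: 16.32
position: [0.5727, 0.3347, 0.0341]
ee_rot: [-1.316, 1.135, 1.315]
contact_force: [-2.3, -0.9, 6.4]
width: 0.432
```

Call:
{"name": "send_rows", "arguments": {
  "increments": [
    [[0,0,0,0,0,0],[0,0,0,0,0,0],[0,0,0,0,0,0]]
  ],
  "gripper": 0.7
}}

```text
time: 16.7
position: [0.5725, 0.3345, 0.0327]
ee_rot: [-1.316, 1.137, 1.316]
contact_force: [-0.2, -0.3, -0.7]
width: 0.702
```

Call:
{"name": "send_rows", "arguments": {
  "increments": [
    [[-10,0,0,0,0,0],[-30,0,0,0,0,0],[-40,0,0,0,0,0],[-40,0,0,0,0,0],[-20,0,0,0,0,0],[0,0,0,0,0,0]]
  ]
}}

```text
time: 17.45
position: [0.5733, 0.3351, 0.1752]
ee_rot: [-1.316, 1.132, 1.314]
contact_force: [-0.2, -0.5, -0.6]
width: 0.694
```

```bash
python3 - <<'E'
from wm import *
p,C,P=wrist("pics/w6.png")
circ(C,P,.573,.334,.046,.06,.051,.045)
E
python3 go.py 439 -102 170 47.6
```

```text
circ [571.4 333.7] D 38.8 z [0.0511 0.052 ]
t 17.50 pos [572.6 334.6 173.5] jaw 98.37 toolx [ 1.2e-03  7.0e-04 -1.0e+00] F [ 0.2 -1.3  0.5] w 0.699 q7 1.06
turn 0.886 shift [   3.  -195.7 -412.5]
```

View pics/w6.png

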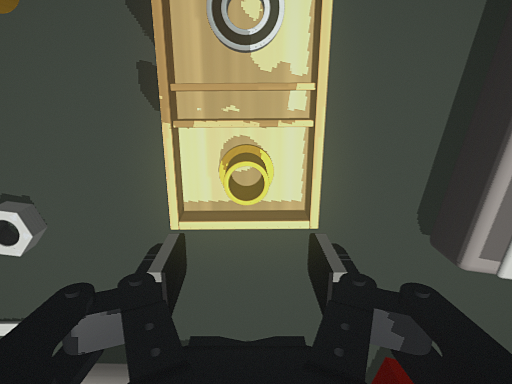

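Call:
{"name": "send_rows", "arguments": {
  "increments": [
    [[0,0,0,0.148,0,0],[0,0,0,0.148,0,0],[0,0,0,0.148,0,0],[0,0,0,0.148,0,0],[0,0,0,0.147,0,0],[0,0,0,0.147,0,0],[0,-12,-25,0,0,0],[0,-22,-47,0,0,0],[0,-22,-47,0,0,0],[0,-22,-47,0,0,0]]
  ]
}}

```text
time: 18.75
position: [0.5168, 0.1575, 0.1714]
ee_rot: [-0.65, 1.474, 0.649]
contact_force: [0.9, -0.1, -0.7]
width: 0.701
```

Call:
{"name": "send_rows", "arguments": {
  "increments": [
    [[0,-22,-47,0,0,0],[0,-22,-47,0,0,0],[0,-22,-47,0,0,0],[0,-22,-46,0,0,0],[0,-18,-37,0,0,0],[0,-11,-22,0,0,0],[0,0,0,0,0,0],[0,0,0,0,0,0],[0,0,0,0,0,0]]
  ]
}}

```text
time: 19.88
position: [0.4389, -0.1, 0.1724]
ee_rot: [-0.65, 1.471, 0.651]
contact_force: [-0.1, 0.6, -0.1]
width: 0.7
```

```bash
python3 go.py 439 -102 45 47.6; python3 - <<'E'
from wm import *
p,C,P=wrist("pics/w7.png")
k=(np.hypot(P[...,0]-.439,P[...,1]+.102)<.06)&(P[...,2]>.050)&(P[...,2]<.065)
cs,_=cv2.findContours(k.astype(np.uint8),cv2.RETR_EXTERNAL,cv2.CHAIN_APPROX_NONE)
w=onplane(C,max(cs,key=len)[:,0,:],.055)[:,:2].astype(np.float32)*1000
print(cv2.minAreaRect(w),np.median(P[k][:,2]))
E
```

```text
t 19.88 pos [ 438.9 -100.   172.4] jaw 47.72 toolx [-6.e-04  5.e-04 -1.e+00] F [-0.1  0.6 -0.1] w 0.700 q7 1.07
turn 0.002 shift [127.4  -1.5  -1.4]
((436.010009765625, -103.6289291381836), (15.239726066589355, 69.8796615600586), 47.967777252197266) 0.055217033851399006
```

View pics/w7.png

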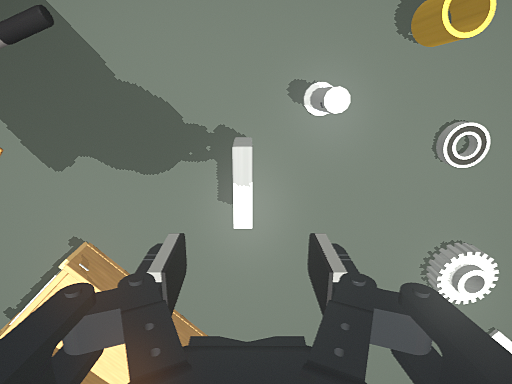

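Call:
{"name": "send_rows", "arguments": {
  "increments": [
    [[30,-0.5,-2.5,0,0,0],[40,0,0,0,0,0],[32,0,0,0,0,0],[16,0,0,0,0,0],[8,0,0,0,0,0],[2,0,0,0,0,0],[0,0,0,0,0,0],[0,0,0,0,0,0]]
  ]
}}

```text
time: 20.92
position: [0.4378, -0.1035, 0.0454]
ee_rot: [-0.65, 1.471, 0.649]
contact_force: [0.4, 0.5, -0.8]
width: 0.702
```

Call:
{"name": "send_rows", "arguments": {
  "increments": [
    [[0,0,0,0,0,0],[0,0,0,0,0,0],[0,0,0,0,0,0],[0,0,0,0,0,0],[0,0,0,0,0,0],[0,0,0,0,0,0]]
  ],
  "gripper": 0
}}

```text
time: 21.68
position: [0.4375, -0.1036, 0.0451]
ee_rot: [-0.649, 1.471, 0.649]
contact_force: [-0.9, -0.2, 6.4]
width: 0.173
```

```bash
python3 go.py 513 323 190 8.5
```

```text
t 21.68 pos [ 437.5 -103.6   45.1] jaw 47.61 toolx [ 4.e-04 -1.e-04 -1.e+00] F [-0.9 -0.2  6.4] w 0.173 q7 1.12
turn 0.683 shift [-144.9  410.7  137.8]
```

Call:
{"name": "send_rows", "arguments": {
  "increments": [
    [[-5,0,0,0,0,0],[-20,0,0,0,0,0],[-40,0,0,0,0,0],[-40,0,0,0,0,0],[-30,0,0,0,0,0],[-10,0,0,0.137,0,0],[0,0,0,0.137,0,0],[0,0,0,0.137,0,0],[0,0,0,0.136,0,0],[0,0,0,0.136,0,0]]
  ]
}}

```text
time: 22.92
position: [0.4365, -0.1032, 0.1894]
ee_rot: [-0.112, 1.57, 0.113]
contact_force: [0.3, 0.6, -5.2]
width: 0.179
```

Call:
{"name": "send_rows", "arguments": {
  "increments": [
    [[0,25,8,0,0,0],[0,45,15,0,0,0],[0,50,17,0,0,0],[0,50,17,0,0,0],[0,50,17,0,0,0],[0,50,17,0,0,0],[0,50,17,0,0,0],[0,50,16,0,0,0],[0,30,10,0,0,0],[0,11,4,0,0,0]]
  ]
}}

```text
time: 24.18
position: [0.512, 0.3257, 0.1886]
ee_rot: [-0.119, 1.57, 0.119]
contact_force: [0.5, -0.5, -5.1]
width: 0.176
```

Call:
{"name": "send_rows", "arguments": {
  "increments": [
    [[0,0,0,0,0,0],[0,0,0,0,0,0],[0,0,0,0,0,0],[0,0,0,0,0,0]]
  ]
}}

```text
time: 24.68
position: [0.5135, 0.3225, 0.19]
ee_rot: [-0.115, 1.568, 0.115]
contact_force: [0.4, 0.9, -5.4]
width: 0.174
```

```bash
python3 go.py 513 323 70 8.5; python3 - <<'E'
from wm import *
p,C,P=wrist("pics/w8.png"); np.save("pics/w8P.npy",P)
E
```

```text
t 24.68 pos [513.5 322.5 190. ] jaw 8.41 toolx [ 1.e-04 -0.e+00 -1.e+00] F [ 0.4  0.9 -5.4] w 0.174 q7 -0.32
turn -0.002 shift [120.    0.5  -0.4]
```

View pics/w8.png

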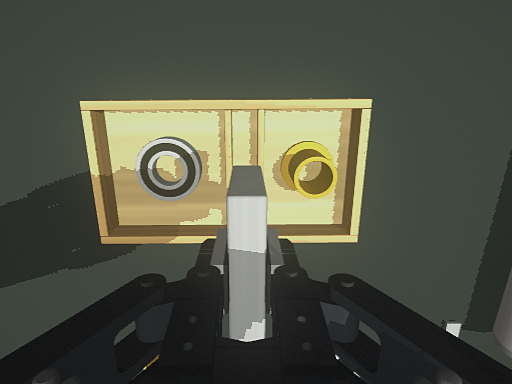

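```bash
python3 - <<'E'
from h import *
P=np.load("pics/w8P.npy"); st=readout.observe(); M=R.from_rotvec(st['ee_rot']).as_matrix()
T=(P-st['position'])@M*1000; Z=P[...,2]*1000
# partitions
for y in range(-60,70,10):
    k=(np.abs(T[...,1]-y)<4)&(Z>25)&(Z<31)&(np.abs(T[...,2])<45)
    z=T[k][:,2]
    if len(z)>10:
        a=z[z<0];b=z[z>=0]; print(y,len(a),len(b),np.round([a.mean() if len(a) else 0,b.mean() if len(b) else 0],1), np.round([a.min() if len(a) else 0,a.max() if len(a) else 0,b.min() if len(b) else 0,b.max() if len(b) else 0],1))
# plate
for zz in range(145,206,10):
    k=(np.abs(Z-zz)<5)&(np.abs(T[...,1])<45)&(np.abs(T[...,2])<14)
    if k.sum()>10: q=T[k]; print("plate z",zz,k.sum(),np.percentile(q[:,2],[2,98]).round(1),np.percentile(q[:,1],[2,98]).round(1))
# tray long walls directions
k=(Z>31)&(Z<40)&(np.abs(T[...,2])<150)&(np.abs(T[...,1])<100)
r=cv2.minAreaRect(T[k][:,[2,1]].astype(np.float32)); print(r)
k=(Z>31)&(Z<40)&(T[...,1]>50)&(T[...,1]<90)&(np.abs(T[...,2])<120); print(np.polyfit(T[k][:,2],T[k][:,1],1))
k=(Z>31)&(Z<40)&(T[...,1]<-50)&(T[...,1]>-90)&(np.abs(T[...,2])<120); print(np.polyfit(T[k][:,2],T[k][:,1],1) if k.sum() else 0)
E
```

```text
-60 34 40 [-37.6  37.2] [-44.7 -30.6  30.   44.8]
-10 21 1 [-19.   42.6] [-19.9 -17.8  42.6  42.6]
0 39 19 [-17.7  24.4] [-19.7 -14.8  14.3  41.1]
10 53 63 [-17.5  18.2] [-20.5 -14.6   9.5  44.1]
20 60 58 [-17.3  12.3] [-20.2 -14.5   9.5  15.1]
30 61 58 [-17.3  12.3] [-20.  -14.5   9.4  14.9]
40 55 54 [-17.5  12.4] [-20.5 -15.1  10.1  14.8]
50 64 58 [-17.8  12.3] [-20.5 -14.9  10.   14.6]
60 28 24 [-17.6  12.2] [-20.3 -14.9   9.9  14.4]
plate z 145 32 [-7.6  7.2] [34.3 35. ]
plate z 155 135 [-7.8  7.1] [34.  35.1]
plate z 165 153 [-7.7  7.2] [34.1 35. ]
plate z 175 266 [-13.5  13.2] [ 9.7 35. ]
plate z 185 454 [-13.5  13.6] [ 9.4 35. ]
plate z 195 3116 [-11.6  11.7] [-31.   34.9]
plate z 205 3904 [-11.4  11.3] [-30.2  33. ]
((-18.474929809570312, -0.6805648803710938), (252.38632202148438, 136.54644775390625), 0.27438175678253174)
[-3.82638579e-03  6.32589701e+01]
[ 1.29657779e-02 -6.28305041e+01]
```

Call:
{"name": "send_rows", "arguments": {
  "increments": [
    [[20,0,-2.3,0,0,0],[35,0,0,0,0,0],[30,0,0,0,0,0],[13,0,0,0,0,0],[0,0,0,0,0,0],[0,0,0,0,0,0]]
  ]
}}

```text
time: 25.48
position: [0.5119, 0.3234, 0.093]
ee_rot: [-0.115, 1.566, 0.117]
contact_force: [0.0, -0.9, -5.1]
width: 0.176
```

```bash
python3 - <<'E'
from wm import *
st=readout.observe(); print(st['position']*1000)
p,C,P=wrist("pics/w9.png"); M=R.from_rotvec(st['ee_rot']).as_matrix()
T=(P-st['position'])@M*1000; Z=P[...,2]*1000
for y in range(0,70,10):
    k=(np.abs(T[...,1]-y)<4)&(Z>25)&(Z<31)&(np.abs(T[...,2])<30)
    z=T[k][:,2]
    if len(z)>10:
        a=z[z<0];b=z[z>=0]; print(y,len(a),len(b),np.round([a.mean() if len(a) else 0,b.mean() if len(b) else 0],1))
for zz in range(50,80,5):
    k=(np.abs(Z-zz)<3)&(np.abs(T[...,1]-33)<6)&(np.abs(T[...,2])<14)
    if k.sum()>10: q=T[k]; print("plate z",zz,k.sum(),np.percentile(q[:,2],[2,98]).round(1),np.percentile(q[:,1],[2,98]).round(1))
E
```

```text
[511.88980877 323.38251446  93.01570799]
0 94 77 [-16.3  14.9]
10 110 87 [-16.   14.7]
20 121 113 [-15.8  13.9]
30 123 119 [-15.9  13.9]
40 134 131 [-16.   13.9]
50 138 131 [-16.   13.6]
60 40 40 [-16.1  13.5]
plate z 50 31 [-7.6  7.2] [34.5 35.2]
plate z 55 71 [-7.6  7.4] [34.3 35.2]
plate z 60 82 [-7.8  7.1] [34.2 35.3]
plate z 65 91 [-7.5  7.3] [34.5 35.3]
plate z 70 98 [-7.7  7. ] [34.3 35.3]
plate z 75 113 [-7.8  7.3] [34.3 35.3]
```

View pics/w9.png

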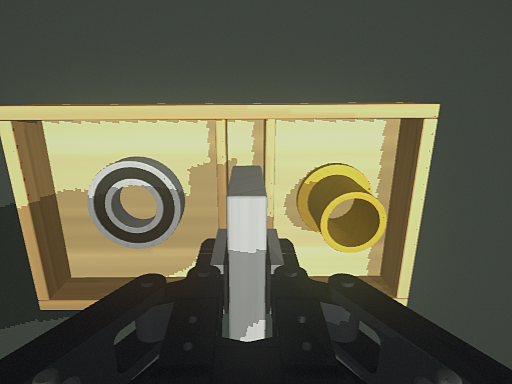

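Call:
{"name": "send_rows", "arguments": {
  "increments": [
    [[10,0,-0.9,0,0,0],[10,0,0,0,0,0],[8,0,0,0,0,0],[7,0,0,0,0,0],[3,0,0,0,0,0],[1.5,0,0,0,0,0],[0,0,0,0,0,0],[0,0,0,0,0,0]]
  ]
}}

```text
time: 26.52
position: [0.5103, 0.323, 0.0525]
ee_rot: [-0.116, 1.567, 0.116]
contact_force: [0.4, -0.4, -5.2]
width: 0.174
```

Call:
{"name": "send_rows", "arguments": {
  "increments": [
    [[1,0,0,0,0,0],[1,0,0,0,0,0],[0,0,0,0,0,0]]
  ]
}}

```text
time: 26.9
position: [0.5103, 0.323, 0.0512]
ee_rot: [-0.116, 1.567, 0.117]
contact_force: [-1.4, -0.8, 5.8]
width: 0.18
```

Call:
{"name": "send_rows", "arguments": {
  "increments": [
    [[0,0,0,0,0,0],[0,0,0,0,0,0],[0,0,0,0,0,0]]
  ],
  "gripper": 0.5
}}

```text
time: 27.28
position: [0.5103, 0.323, 0.0502]
ee_rot: [-0.116, 1.567, 0.116]
contact_force: [-0.8, -0.6, 0.6]
width: 0.499
```

Call:
{"name": "send_rows", "arguments": {
  "increments": [
    [[-10,0,0,0,0,0],[-30,0,0,0,0,0],[-40,0,0,0,0,0],[-40,0,0,0,0,0],[-20,0,0,0,0,0],[0,0,0,0,0,0],[0,0,0,0,0,0]]
  ]
}}

```text
time: 28.15
position: [0.5097, 0.3227, 0.1897]
ee_rot: [-0.117, 1.569, 0.116]
contact_force: [0.2, 0.3, -0.9]
width: 0.496
```

```bash
python3 - <<'E'
from wm import *
st=readout.observe(); print(st['position']*1000)
p,C,P=wrist("pics/w10.png"); M=R.from_rotvec(st['ee_rot']).as_matrix()
T=(P-st['position'])@M*1000; Z=P[...,2]*1000
k=(Z>50)&(Z<75)&(np.hypot(T[...,1],T[...,2])<45); q=T[k]
print(k.sum(),"z",np.percentile(Z[k],[5,50,95]).round(1))
k&=Z>57; print(cv2.minAreaRect(T[k][:,[2,1]].astype(np.float32)))
for lo,hi in((-40,-20),(-10,10),(20,40)):
    j=k&(T[...,1]>lo)&(T[...,1]<hi); print(lo,np.median(Z[j]).round(1))
E
python3 go.py 554.5 66.5 100 92.66
```

```text
[509.67136227 322.7499726  189.68873343]
1555 z [59.8 61.3 62.4]
((0.47810888290405273, 0.5674171447753906), (69.59201049804688, 15.765068054199219), 89.58954620361328)
-40 61.3
-10 61.3
20 61.2
t 28.20 pos [509.6 322.7 189.3] jaw 8.48 toolx [-0.0015 -0.001  -1.    ] F [-0.3  0.3 -1.1] w 0.500 q7 -0.32
turn -1.469 shift [  89.4  -33.2 -257.9]
```

View pics/w10.png

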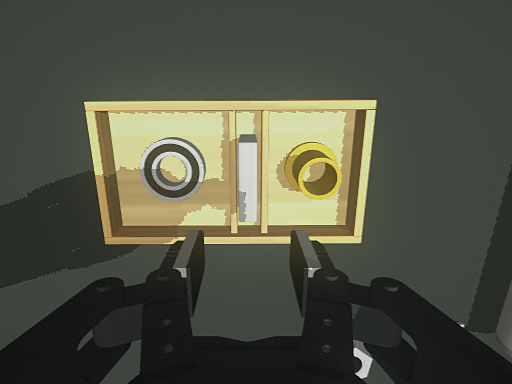

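```bash
python3 go.py 553.5 66.5 110 
```

```text
t 28.20 pos [509.6 322.7 189.3] jaw 8.48 toolx [-0.0015 -0.001  -1.    ] F [-0.3  0.3 -1.1] w 0.500 q7 -0.32
turn 0.000 shift [  79.4 -259.8    5.8]
```

Call:
{"name": "send_rows", "arguments": {
  "increments": [
    [[0,-25,1,0,0,0],[0,-50,1,0,0,0],[0,-50,1,0,0,0],[15,-50,1,0,0,0],[25,-45,1,0,0,0],[25,-27,1,0,0,0],[14,-13,0,0,0,0],[0,0,0,0,0,0],[0,0,0,0,0,0],[0,0,0,0,0,0]]
  ],
  "gripper": 0.8
}}

```text
time: 29.45
position: [0.5548, 0.0682, 0.112]
ee_rot: [-0.117, 1.566, 0.118]
contact_force: [-0.0, -0.2, -0.4]
width: 0.799
```

```bash
python3 go.py 553.5 66.5 19; python3 - <<'E'
from wm import *
p,C,P=wrist("pics/w11.png")
circ(C,P,.5545,.067,.006,.03,.012,.035)
E
```

```text
t 29.45 pos [554.8  68.2 112. ] jaw 8.60 toolx [ 1.2e-03  8.0e-04 -1.0e+00] F [-0.  -0.2 -0.4] w 0.799 q7 0.15
turn 0.000 shift [93.  -1.6 -1.6]
circ [552.7  67.2] D 43.1 z [0.0117 0.0127]
```

View pics/w11.png

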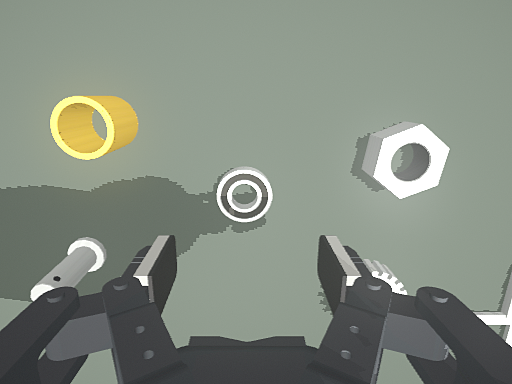

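Call:
{"name": "send_rows", "arguments": {
  "increments": [
    [[25,-1.5,-1.5,0,0,0],[35,0,0,0,0,0],[18,0,0,0,0,0],[10,0,0,0,0,0],[4.5,0,0,0,0,0],[0,0,0,0,0,0],[0,0,0,0,0,0]]
  ]
}}

```text
time: 30.38
position: [0.5536, 0.065, 0.0195]
ee_rot: [-0.116, 1.566, 0.116]
contact_force: [-0.3, 0.6, 0.1]
width: 0.802
```

Call:
{"name": "send_rows", "arguments": {
  "increments": [
    [[0,0,0,0,0,0],[0,0,0,0,0,0],[0,0,0,0,0,0],[0,0,0,0,0,0],[0,0,0,0,0,0],[0,0,0,0,0,0]]
  ],
  "gripper": 0
}}

```text
time: 31.12
position: [0.5534, 0.065, 0.0197]
ee_rot: [-0.116, 1.567, 0.116]
contact_force: [-2.0, -0.3, 8.0]
width: 0.464
```

```bash
python3 go.py 540 -333 150
```

```text
t 31.12 pos [553.4  65.   19.7] jaw 8.48 toolx [ 9.e-04  3.e-04 -1.e+00] F [-2.  -0.3  8. ] w 0.464 q7 0.19
turn 0.000 shift [-130.5 -391.6  -71.8]
```

Call:
{"name": "send_rows", "arguments": {
  "increments": [
    [[-5,0,0,0,0,0],[-20,0,0,0,0,0],[-40,0,0,0,0,0],[-40,0,0,0,0,0],[-25,-20,-4,0,0,0],[0,-40,-9,0,0,0],[0,-50,-11,0,0,0],[0,-50,-11,0,0,0],[0,-50,-11,0,0,0],[0,-50,-11,0,0,0]]
  ]
}}

```text
time: 32.38
position: [0.5348, -0.2021, 0.149]
ee_rot: [-0.116, 1.568, 0.116]
contact_force: [-0.4, -0.4, -0.5]
width: 0.459
```

```bash
python3 go.py 524 -333.5 150
```

```text
t 32.38 pos [ 534.8 -202.1  149. ] jaw 8.49 toolx [ 1.e-04  0.e+00 -1.e+00] F [-0.4 -0.4 -0.5] w 0.459 q7 0.62
turn 0.000 shift [  -1.  -128.3  -30. ]
```

Call:
{"name": "send_rows", "arguments": {
  "increments": [
    [[0,-45,-10,0,0,0],[0,-45,-10,0,0,0],[0,-26,-6,0,0,0],[0,-12,-4,0,0,0],[0,0,0,0,0,0],[0,0,0,0,0,0],[0,0,0,0,0,0]]
  ]
}}

```text
time: 33.25
position: [0.5249, -0.3301, 0.1489]
ee_rot: [-0.117, 1.567, 0.118]
contact_force: [-0.1, 0.7, -0.6]
width: 0.461
```

```bash
python3 go.py 524 -333.5 25; python3 - <<'E'
from wm import *
p,C,P=wrist("pics/w12.png")
E
```

```text
t 33.25 pos [ 524.9 -330.1  148.9] jaw 8.60 toolx [ 2.e-04  7.e-04 -1.e+00] F [-0.1  0.7 -0.6] w 0.461 q7 0.82
turn 0.000 shift [123.9  -3.3  -1.4]
```

View pics/w12.png

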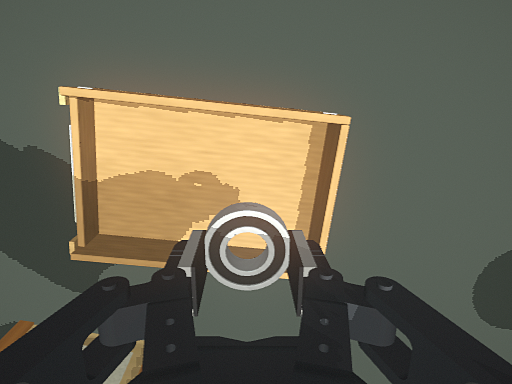

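Call:
{"name": "send_rows", "arguments": {
  "increments": [
    [[30,-3,-1,0,0,0],[40,0,0,0,0,0],[28,0,0,0,0,0],[14,0,0,0,0,0],[8,0,0,0,0,0],[2,0,0,0,0,0],[0,0,0,0,0,0],[0,0,0,0,0,0]]
  ]
}}

```text
time: 34.3
position: [0.5242, -0.335, 0.0276]
ee_rot: [-0.117, 1.567, 0.116]
contact_force: [-0.3, -0.6, -0.9]
width: 0.46
```

Call:
{"name": "send_rows", "arguments": {
  "increments": [
    [[2,0,0,0,0,0],[1,0,0,0,0,0],[0,0,0,0,0,0]]
  ]
}}

```text
time: 34.67
position: [0.5239, -0.3349, 0.0247]
ee_rot: [-0.116, 1.567, 0.116]
contact_force: [-2.3, 0.8, 7.2]
width: 0.459
```

Call:
{"name": "send_rows", "arguments": {
  "increments": [
    [[0,0,0,0,0,0],[0,0,0,0,0,0],[0,0,0,0,0,0]]
  ],
  "gripper": 0.65
}}

```text
time: 35.05
position: [0.5237, -0.3348, 0.0236]
ee_rot: [-0.116, 1.568, 0.116]
contact_force: [0.2, -0.4, 0.5]
width: 0.655
```

Call:
{"name": "send_rows", "arguments": {
  "increments": [
    [[-10,0,0,0,0,0],[-30,0,0,0,0,0],[-40,0,0,0,0,0],[-40,0,0,0,0,0],[-20,0,0,0,0,0],[0,0,0,0,0,0],[0,0,0,0,0,0]]
  ]
}}

```text
time: 35.92
position: [0.5234, -0.3344, 0.1632]
ee_rot: [-0.116, 1.568, 0.117]
contact_force: [-0.2, -0.1, -1.1]
width: 0.652
```

```bash
python3 - <<'E'
from wm import *
p,C,P=wrist("pics/w13.png")
circ(C,P,.524,-.335,.011,.03,.017,.035)
Z=P[...,2]*1000
a=np.radians(2.66);ux=np.array([np.cos(a),np.sin(a)]);uy=np.array([-ux[1],ux[0]])
L=(P[...,:2]-np.array([.491,-.3327]))@np.c_[ux,uy]*1000
k=(Z>39)&(Z<52)&(np.abs(L[...,1])<85)&(np.abs(L[...,0])<60)
y=L[k][:,1]; print("walls y",np.median(y[y<0]),np.median(y[y>0]),"exp +-65")
k=(Z>39)&(Z<52)&(np.abs(L[...,1])<50)&(np.abs(L[...,0])>85)&(np.abs(L[...,0])<115); x=L[k][:,0]; print("end+",np.median(x[x>0]))
k=(Z>28)&(Z<38)&(np.abs(L[...,1])<50)&(L[...,0]<-85)&(L[...,0]>-115); x=L[k][:,0]; print("end-",np.median(x) if len(x) else None)
E
python3 go.py 433.5 -5.5 170
```

```text
circ [ 523.2 -332.7] D 42.8 z [0.0167 0.0178]
walls y -65.64197492253841 62.40893696687789 exp +-65
end+ 97.92872879231719
end- -100.09882668708421
t 35.98 pos [ 523.3 -334.3  162.8] jaw 8.48 toolx [-0.0015  0.001  -1.    ] F [ 0.1 -0.5  0.5] w 0.648 q7 0.82
turn 0.000 shift [ -6.8 338.5 -40.3]
```

View pics/w13.png

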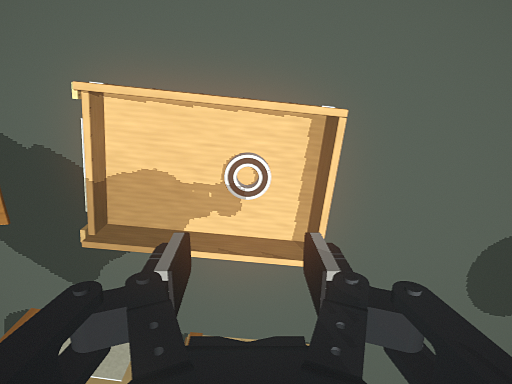

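Call:
{"name": "send_rows", "arguments": {
  "increments": [
    [[0,25,-3,0,0,0],[0,50,-6,0,0,0],[0,50,-6,0,0,0],[0,50,-6,0,0,0],[0,50,-6,0,0,0],[0,50,-6,0,0,0],[0,38,-5,0,0,0],[10,19,-2,0,0,0],[10,6,-1,0,0,0],[0,0,0,0,0,0]]
  ]
}}

```text
time: 37.22
position: [0.4327, -0.0068, 0.1427]
ee_rot: [-0.117, 1.57, 0.116]
contact_force: [-0.2, 0.3, 0.5]
width: 0.651
```

Call:
{"name": "send_rows", "arguments": {
  "increments": [
    [[0,0,0,0,0,0],[0,0,0,0,0,0]]
  ]
}}

```text
time: 37.48
position: [0.4337, -0.0074, 0.1439]
ee_rot: [-0.115, 1.567, 0.115]
contact_force: [-0.2, -0.0, 0.5]
width: 0.648
```

```bash
python3 - <<'E'
from wm import *
p,C,P=wrist("pics/w14.png")
circ(C,P,.433,-.005,.055,.07,.060,.025)
k=(np.hypot(P[...,0]-.433,P[...,1]+.005)<.035)&(P[...,2]>.003)&(P[...,2]<.009); print("head visible",np.nanmean(P[k],0),k.sum())
E
python3 go.py 433 -5 36
```

```text
circ [432.1  -5. ] D 20.9 z [0.0602 0.061 ]
head visible [4.30994766e-01 1.06778165e-04 6.22750682e-03] 358
t 37.52 pos [433.7  -7.3 144. ] jaw 8.40 toolx [ 5.e-04 -2.e-04 -1.e+00] F [ 0.1 -0.9  0.2] w 0.648 q7 0.25
turn 0.000 shift [108.    2.4  -0.4]
```

View pics/w14.png

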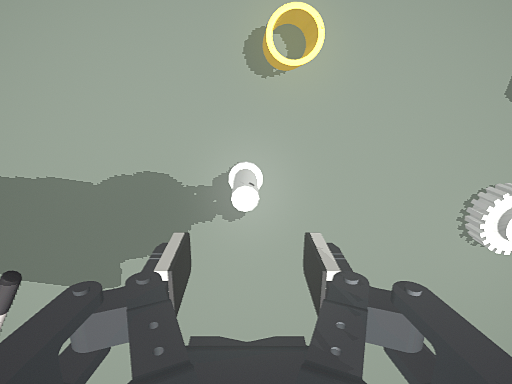

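Call:
{"name": "send_rows", "arguments": {
  "increments": [
    [[25,2,-1,0,0,0],[35,0,0,0,0,0],[30,0,0,0,0,0],[13,0,0,0,0,0],[5,0,0,0,0,0],[0,0,0,0,0,0],[0,0,0,0,0,0]]
  ]
}}

```text
time: 38.4
position: [0.4326, -0.0047, 0.0366]
ee_rot: [-0.116, 1.566, 0.116]
contact_force: [-0.4, 0.4, 0.4]
width: 0.648
```

Call:
{"name": "send_rows", "arguments": {
  "increments": [
    [[0,0,0,0,0,0],[0,0,0,0,0,0],[0,0,0,0,0,0],[0,0,0,0,0,0],[0,0,0,0,0,0],[0,0,0,0,0,0]]
  ],
  "gripper": 0
}}

```text
time: 39.15
position: [0.4323, -0.0046, 0.0363]
ee_rot: [-0.116, 1.567, 0.116]
contact_force: [-0.9, -0.1, 4.7]
width: 0.216
```

```bash
python3 go.py 446 -337 170
```

```text
t 39.15 pos [432.3  -4.6  36.3] jaw 8.48 toolx [ 7.e-04  1.e-04 -1.e+00] F [-0.9 -0.1  4.7] w 0.216 q7 0.32
turn 0.000 shift [-133.8 -330.8  -35.3]
```

Call:
{"name": "send_rows", "arguments": {
  "increments": [
    [[-5,0,0,0,0,0],[-20,0,0,0,0,0],[-40,0,0,0,0,0],[-40,0,0,0,0,0],[-25,-20,-2,0,0,0],[0,-40,-4,0,0,0],[0,-50,-5,0,0,0],[0,-50,-5,0,0,0],[0,-50,-5,0,0,0],[0,-50,-5,0,0,0]]
  ]
}}

```text
time: 40.4
position: [0.4444, -0.267, 0.1659]
ee_rot: [-0.116, 1.568, 0.117]
contact_force: [1.5, 0.3, -1.2]
width: 0.218
```

Call:
{"name": "send_rows", "arguments": {
  "increments": [
    [[0,-40,-5,0,0,0],[0,-21,-3,0,0,0],[0,-10,-1,0,0,0],[0,0,0,0,0,0],[0,0,0,0,0,0],[0,0,0,0,0,0]]
  ]
}}

```text
time: 41.15
position: [0.4466, -0.3359, 0.1659]
ee_rot: [-0.117, 1.568, 0.118]
contact_force: [-0.2, 0.1, -1.9]
width: 0.216
```

```bash
python3 go.py 446 -337 41; python3 - <<'E'
from wm import *
p,C,P=wrist("pics/w15.png")
E
```

```text
t 41.15 pos [ 446.6 -335.9  165.9] jaw 8.58 toolx [-0.e+00  6.e-04 -1.e+00] F [-0.2  0.1 -1.9] w 0.216 q7 0.91
turn 0.000 shift [124.9  -1.1  -0.8]
```

View pics/w15.png

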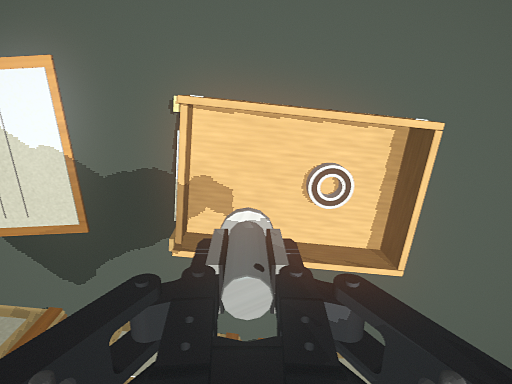

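Call:
{"name": "send_rows", "arguments": {
  "increments": [
    [[30,-1,-1,0,0,0],[40,0,0,0,0,0],[28,0,0,0,0,0],[14,0,0,0,0,0],[8,0,0,0,0,0],[2,0,0,0,0,0],[0,0,0,0,0,0],[0,0,0,0,0,0]]
  ]
}}

```text
time: 42.2
position: [0.4458, -0.3387, 0.0445]
ee_rot: [-0.117, 1.567, 0.116]
contact_force: [-0.6, -0.5, -1.6]
width: 0.219
```

Call:
{"name": "send_rows", "arguments": {
  "increments": [
    [[2,0,0,0,0,0],[1.2,0,0,0,0,0],[0,0,0,0,0,0]]
  ]
}}

```text
time: 42.58
position: [0.4456, -0.3385, 0.0413]
ee_rot: [-0.116, 1.567, 0.116]
contact_force: [-1.4, 1.5, 6.3]
width: 0.215
```

Call:
{"name": "send_rows", "arguments": {
  "increments": [
    [[0,0,0,0,0,0],[0,0,0,0,0,0],[0,0,0,0,0,0]]
  ],
  "gripper": 0.5
}}

```text
time: 42.95
position: [0.4454, -0.3384, 0.0405]
ee_rot: [-0.116, 1.568, 0.116]
contact_force: [-0.3, -0.0, 0.1]
width: 0.497
```

Call:
{"name": "send_rows", "arguments": {
  "increments": [
    [[-10,0,0,0,0,0],[-30,0,0,0,0,0],[-40,0,0,0,0,0],[-40,0,0,0,0,0],[-30,0,0,0,0,0],[-10,0,0,0,0,0],[0,0,0,0,0,0]]
  ]
}}

```text
time: 43.82
position: [0.4455, -0.3383, 0.2009]
ee_rot: [-0.117, 1.567, 0.116]
contact_force: [-0.5, -0.3, -0.4]
width: 0.497
```

```bash
python3 - <<'E'
from wm import *
p,C,P=wrist("pics/w16.png")
circ(C,P,.4455,-.338,.058,.075,.065,.025)
circ(C,P,.524,-.335,.011,.03,.017,.035)
p,d=camera("scene"); cv2.imwrite("pics/scene1.png",p)
p,d=camera("top"); cv2.imwrite("pics/top1.png",p)
C=cam("top"); P=cloud(C,d)
for n,x,y,r,z,h in [("gear",.667,-.005,.05,.012,.02),("nut",.664,.113,.05,.016,.024),("sleeve",.451,.108,.04,.036,.045),("large",.441,.317,.045,.015,.022),("bush",.575,.337,.035,.046,.051)]:
    print(n); circ(C,P,x,y,z,.09,h,r)
E
```

```text
circ [ 445.4 -338.6] D 21.1 z [0.0651 0.066 ]
circ [ 522.7 -332.7] D 43.3 z [0.0167 0.0178]
gear
circ [668.6  -4.9] D 62.1 z [0.0206 0.0299]
nut
circ [664.7 114.2] D 52.6 z [0.0241 0.0264]
sleeve
circ [451.4 107.3] D 38.2 z [0.0449 0.0463]
large
circ [441.  314.6] D 64.2 z [0.0222 0.024 ]
bush
circ [574.9 334.6] D 39.3 z [0.0515 0.0532]
```

View pics/w16.png

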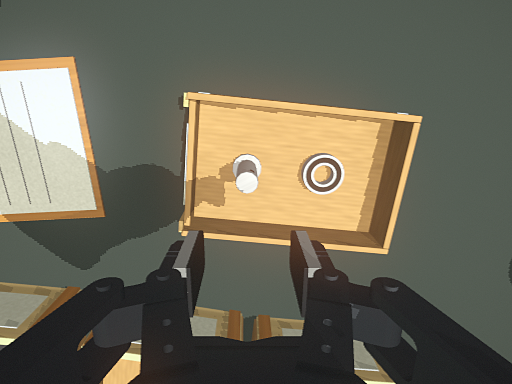

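View pics/scene1.png

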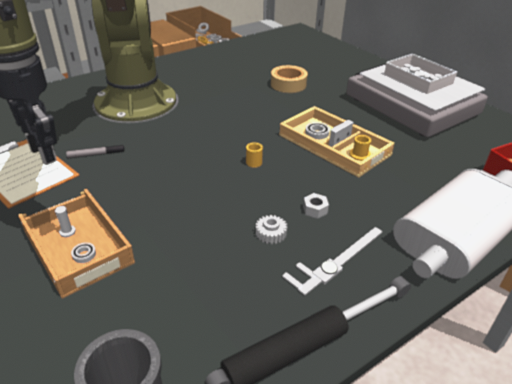

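View pics/top1.png

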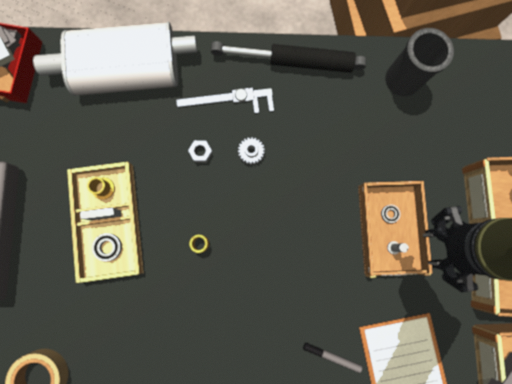

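```bash
python3 - <<'E'
from plant import workorder
print(workorder.job_done())
E
```

```text
the job is handed in; nothing more can be done
None
```

Both kits are made up and the job was handed in at about 44 s, with the gripper open and clear at z = 0.20 m. I placed the parts in the order you listed them.

- **Slotted tray (30 mm shaft):** the large bearing lies flat in the larger cell, with its top at 22 mm. The flanged bush stands in the smaller cell, top at 51 mm. The spacer plate is on edge in the slot, with its top level at 61.3 mm along its length (6 + 55 mm expected), so it is fully down.
- **Plain bin (20 mm shaft):** the small bearing lies flat, top at 17 mm, and the clevis pin stands on its head, top at 65 mm. Both rest on the bin floor.
- **Left alone:** the sleeve, gear wheel and hexagon nut measured within 0.5 mm of where they started.
- **Forces:** the highest force reading at the end of any move was about 8 N, on closing the gripper or setting parts down.

**Disagreements:** the top and wrist cameras differed by 2 to 4.5 mm in position, a little over the calibration tolerance. For the slot I lined up the plate and partitions in the same wrist picture instead. The gripper's opening also read 1 to 3 mm narrower than each part it held. Neither affected the result, and no check failed.

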